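# Lock the bayonet lid of a bench strainer

## Task

One of the two rinse-water strainers on the bench has its bayonet lid only dropped in: the lid stands proud of the rim and its handle bar lies across the line of the brass pipe stubs. Press that lid down against its spring, turn it a quarter turn clockwise (seen from above) until the handle is in line with the pipe stubs, and let go so that it springs up into its lock, flush with the rim. Leave the other strainer, which is already locked, alone.

Things in the scene. Friction and masses are not known exactly. Their poses are not given: they have to be found in the camera images.
- strainer: The strainer to close: a metal pot fixed to the bench, 95 mm across, rim 90 mm above the bench, foot 124 mm across, two brass pipe stubs reaching 86 mm from its axis at 40 mm height. Its 64 mm mouth has two entry gaps for the lid's lugs and, past them, a lip; a stop lies about 10 degrees past the locked direction. Origin: on its axis at bench height; z up, x along the stubs, y across (entry gaps).
- lid: Lid to lock: loose grey plug, 60 mm across, 0.2 kg, two side lugs, and on top a black handle bar 56 mm long, 16 thick, 36 tall: pinch its thickness. Origin: centre of the top face (foot of the bar); z up, x along the bar; a half turn is the same. Starts in the mouth, top face 11 mm above the rim, bar across the stubs within 8 degrees. Locked: top face level with the rim, bar along the stubs.
- spring_plate (a joint): Hidden spring plate in the strainer that carries the lid; value = how far it is pressed down (m): 0 at the start, 0.011 locked, 0.021 hard bottom. Pushes up with 4, 8 and 12 N there. The lid can turn only while held at least 15 mm down (18 mm is good: top face 7 mm below the rim), clockwise from above. Let go in line with the stubs, it rises 5 to 10 mm into its lock.
- other_strainer: Bystander: the same pot and lid, already locked: bar in line with its pipe stubs, top face flush with the rim. It does not move. Origin: on its axis at bench height; x along the pipe stubs.
Things that resemble listed ones, but are neither listed nor needed, are in the scene too. Leave any purple look-alike of the lid alone.

How it is judged:
By the outcome, as a careful person would: the job done as asked, in the order asked, and still so for the second after the job is handed in, with the robot touching nothing.
It also fails if it takes over 32 s, if anything falls off the work surface, if the arm or the gripper's body presses on something with over 40 N, if the wrist force passes 120 N, or if a joint passes its speed limit or range.

## Robot

A 6-joint arm with a two-finger parallel gripper is mounted at the origin on the work surface. World frame = base frame: x ahead of the robot, y to its left, z up, the work surface at z = 0. Lengths are in m, angles in rad, forces in N, time in s.
With the tool pointing down it reaches from about 0.35 to 0.8 m from the base axis. Payload 7.3 kg.
Tool frame: the origin (TCP) lies on the centre line of the jaws, within the pads' length; the fingertips stand 22 mm ahead of it and the grasp point (between the pads) lies 3 mm ahead of it (tcp_to_tips is the z of the fingertips in the tool frame, in m); z points along the fingers, y is the line along which they close (so a half turn about z gives the same grasp; the last joint's range is limited). The gripper opens to 85 mm and grips with 20 to 120 N. Pads are 22 mm wide; open, the fingers measure 114 mm over their backs; the gripper's body (76 mm by 85 mm) begins 54 mm behind the grasp point. The pads swing forward as they close: fully open they stand 13 mm farther back than shut.
Start: joints at [1.089, 0.342, 1.524, -0, 1.275, -0.146], TCP at [0.173, 0.496, 0.253] pointing down, gripper open.
Joint ranges: [-2.53, 2.53], [-0.77, 2.02], [0.04, 2.7], [-1, 4.14], [0.28, 2.66], [-3.11, 3.11]. Speed limits (rad/s): [2.57, 2.57, 3.14, 3.14, 3.14, 3.14].

## Interface

Orientations are given as a rotation vector (axis times angle).
In Python, from cell import * gives the robot as it stands. The module is installed in compiled form; this text tells all that it offers.
- The arm moves only by the shell command python3 -m pendant 'ROWS' [OPENING]. ROWS is text: rows parted by semicolons, each of 6 numbers parted by spaces: the shift along the tool's x, y, z as a fraction of full scale, then the turn, a rotation vector about the tool's x, y, z as a fraction of full scale. In form: x y z rx ry rz; .... A call has 1 to 12 rows; each row is the pose to reach, as a shift and turn from the pose commanded when the call began, along the tool's axes at that moment; what a row does not reach only later rows make up. Full scale, the value 1, is 250 mm for a shift and 60 degrees for a turn. A row lasts 1/10 s, in which the tool goes at most 50 mm and 8.59 degrees, less where a joint would pass 70% of its speed; a pose out of reach is approached as far as the arm can. A call with a number of a shift or a turn outside -1 to 1 is refused whole. A call with a gripper value outside its range is refused whole. OPENING is the gripper command: -1 is fully open, 1 is shut, values between are in proportion, set as the call begins (- or left out, the last holds). The fingers move at their own pace and stop on an object; the grip force is fixed at half the most. Time passes only in rows, so rows that repeat a pose let the fingers close. It gives the time, the measured TCP pose, the force, the opening and the grip force at its end, in the units of the state.
- state(): the state, without advancing time (a new reading comes with each control period).
- snapshot(name): name is "scene" or "side" or "wrist"; returns a dict with "frame" (420x560x3 uint8, red, green, blue), "fovy" (degrees; the focal length in pixels is half the picture's height over the tangent of half this angle, whatever the lens; pixels are square), "cx", "cy" (the principal point, pixels), "rvec" (rotation vector, rad) and "tvec" (3), from world to camera coordinates, as OpenCV has them; the wrist camera has in their place "hand_eye" (4x4, takes a point from camera to tool coordinates, whose origin is the TCP and whose axes are the flange's). Camera axes: x right, y down, z forward; pixel columns grow to the right and rows downward; lengths in m; the calibration is good to about 2 mm. A picture is of the moment at which its call begins: read the wrist's pose just before it. There is no depth.
- close_job(): hands the job in; it is judged then, once.
The state is a dict: "clock": time; "q": joint angles; "dq": joint speeds; "tau": joint torques, N m; "eef_pos": TCP position; "ee_rot": TCP orientation; "ft_force": force on the tool from outside, world axes, zero at the start; "wrist_torque": the same for the moment, N m; "width": opening from 0.0 (shut) to 1.0 (fully open); "grasp_force": force on a finger pad.
Only numpy, scipy, OpenCV 4.12 (cv2) and the standard library are available. Lean on these libraries where they do the work, as an engineer would, in place of code of your own. Each camera call takes 0.05 s, during which the arm holds its last target. There are 200 camera calls.

## Working session

There is one attempt and no reset: what is moved stays moved. The work goes in short steps, Python scripts to look and compute and a shell command to move; the robot and the scene stay as the last step left them, time stands still between calls to the robot, and variables do not carry over. Pictures are saved under pics/ and viewed, at most 10 in all, crops included, and the job is handed in when it is done.

```bash
mkdir -p pics
python3 - <<'E'
from cell import *
import cv2, numpy as np, pickle
s=state(); print({k:np.round(v,3) for k,v in s.items()})
d={n:snapshot(n) for n in("scene","side","wrist")}
d['state']=s
pickle.dump(d,open('a.pkl','wb'))
for n in("scene","side","wrist"):
    x=d[n]; print(n,{k:np.round(v,3) for k,v in x.items() if k!='frame'})
f=[cv2.cvtColor(d[n]['frame'],cv2.COLOR_RGB2BGR) for n in("scene","side","wrist")]
cv2.imwrite('pics/scene.png',f[0]);cv2.imwrite('pics/side.png',f[1]);cv2.imwrite('pics/wrist.png',f[2])
E
```

```text
{'clock': np.float64(0.0), 'q': array([ 1.089,  0.343,  1.525,  0.   ,  1.275, -0.146]), 'dq': array([ 0.   , -0.001, -0.   , -0.001, -0.002,  0.003]), 'tau': array([-2.0000e-03, -4.3368e+01, -2.4601e+01, -0.0000e+00,  8.0000e-03,
        0.0000e+00]), 'eef_pos': array([0.173, 0.495, 0.253]), 'ee_rot': array([-5.250e-01, -3.097e+00,  2.000e-03]), 'ft_force': array([ 0.542,  1.181, -0.052]), 'wrist_torque': array([-0.05 , -0.044, -0.013]), 'grasp_force': np.float64(0.0), 'width': np.float64(0.997)}
scene {'fovy': np.float64(48.549), 'cx': np.float64(284.999), 'cy': np.float64(211.486), 'rvec': array([ 2.337,  1.01 , -0.337]), 'tvec': array([-0.364, -0.252,  1.124])}
side {'fovy': np.float64(43.849), 'cx': np.float64(279.122), 'cy': np.float64(208.195), 'rvec': array([ 2.298, -0.769,  0.309]), 'tvec': array([-0.444,  0.297,  0.706])}
wrist {'fovy': np.float64(65.733), 'cx': np.float64(275.247), 'cy': np.float64(213.944), 'hand_eye': array([[ 0.   , -0.955, -0.297,  0.076],
       [ 1.   , -0.   ,  0.   , -0.   ],
       [-0.   , -0.297,  0.955, -0.121],
       [ 0.   ,  0.   ,  0.   ,  1.   ]])}
```

View pics/scene.png

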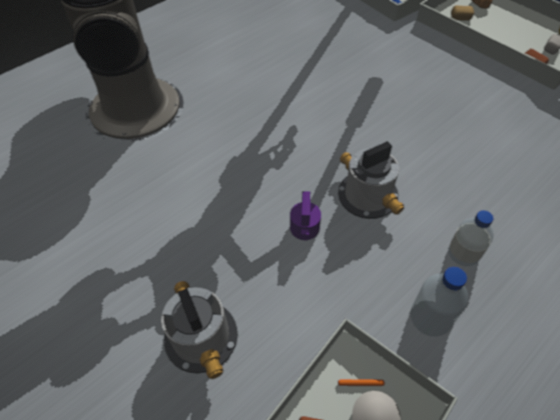

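View pics/side.png

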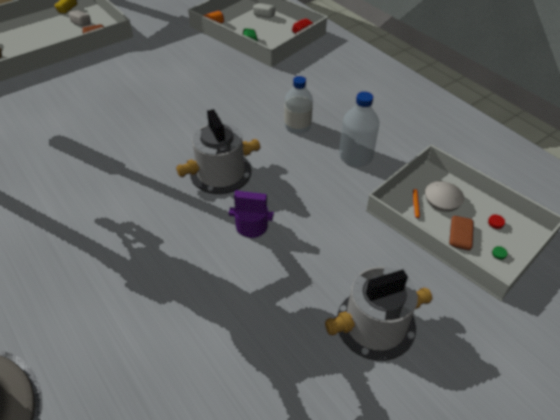

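Candidates: the pot at scene (372,175) / side (218,152) has its bar across the line of its stubs and its lid proud. The pot at scene (195,320) / side (380,300) has its bar in line with its stubs, so it is locked. The purple lid at scene (306,218) is a look-alike. The first pot fits the task, so I'll confirm it in a crop and measure it.

```bash
cat > h.py <<'E'
import numpy as np, cv2
from scipy.spatial.transform import Rotation as R
def cam(x,s=None):
    f=x['frame'].shape[0]/2/np.tan(np.radians(x['fovy'])/2)
    if 'rvec' in x:
        Rc=cv2.Rodrigues(np.array(x['rvec']))[0].T; c=-Rc@x['tvec']
    else:
        Rt=R.from_rotvec(s['ee_rot']).as_matrix(); H=np.array(x['hand_eye'])
        Rc=Rt@H[:3,:3]; c=Rt@H[:3,3]+s['eef_pos']
    return f,x['cx'],x['cy'],Rc,c
def ray(x,p,s=None):
    f,cx,cy,Rc,c=cam(x,s); d=Rc@np.array([(p[0]-cx)/f,(p[1]-cy)/f,1.]); return c,d/np.linalg.norm(d)
def onz(x,p,z,s=None):
    c,d=ray(x,p,s); return c+d*(z-c[2])/d[2]
def tri(a,b):
    (c1,d1),(c2,d2)=a,b
    t=np.linalg.lstsq(np.stack([d1,-d2],1),c2-c1,rcond=None)[0]
    p,q=c1+t[0]*d1,c2+t[1]*d2; return (p+q)/2,np.linalg.norm(p-q)
def proj(x,P,s=None):
    f,cx,cy,Rc,c=cam(x,s); v=Rc.T@(np.array(P)-c); return np.array([cx+f*v[0]/v[2],cy+f*v[1]/v[2]])
def blobs(m,amin=20):
    n,l,st,ce=cv2.connectedComponentsWithStats(m.astype(np.uint8)); return [(np.round(ce[i],1),st[i,4]) for i in range(1,n) if st[i,4]>=amin]
E
python3 - <<'E'
from h import *; import pickle
d=pickle.load(open('a.pkl','rb'))
for n in('scene','side'):
    x=d[n]; hsv=cv2.cvtColor(x['frame'],cv2.COLOR_RGB2HSV)
    m=cv2.inRange(hsv,(12,110,60),(28,255,255))
    for c,a in blobs(m): print(n,c,a,np.round(onz(x,c,.04),3))
    # dark bar
    v=cv2.inRange(x['frame'],(0,0,0),(45,45,45))
    for c,a in blobs(v,40): print('  dark',c,a)
A=cv2.cvtColor(d['scene']['frame'],cv2.COLOR_RGB2BGR)[130:230,310:430]
B=cv2.cvtColor(d['side']['frame'],cv2.COLOR_RGB2BGR)[95:195,165:285]
cv2.imwrite('pics/crop.png',np.vstack([cv2.resize(q,(360,300),interpolation=cv2.INTER_CUBIC) for q in(A,B)]))
E
```

```text
scene [345.6 157.9] 81 [0.485 0.217 0.04 ]
scene [392.5 202.5] 224 [0.626 0.197 0.04 ]
scene [180.6 286.3] 88 [ 0.492 -0.207  0.04 ]
scene [211.3 362.4] 401 [ 0.631 -0.249  0.04 ]
scene [361.3 381.2] 151 [ 0.809 -0.101  0.04 ]
  dark [82.4 47.7] 10715
  dark [143.9   3.6] 190
  dark [373.4 161.2] 537
  dark [358.9 208.3] 318
  dark [190.  311.1] 423
  dark [173.2 354.4] 212
  dark [195.7 368. ] 132
side [61.6  5. ] 144 [0.555 0.987 0.04 ]
side [215.4  15.6] 122 [0.863 0.686 0.04 ]
side [250.1 146.2] 162 [0.631 0.194 0.04 ]
side [187.5 167.6] 215 [0.5   0.214 0.04 ]
side [415.6 203. ] 122 [ 0.781 -0.111  0.04 ]
side [423.3 296. ] 184 [ 0.643 -0.254  0.04 ]
side [339.6 323.2] 431 [ 0.508 -0.212  0.04 ]
  dark [219.1 132.7] 552
  dark [230.6 181.8] 444
  dark [261.2 226. ] 145
  dark [388.  291.7] 1239
  dark [381.1 345.3] 856
  dark [ 33.9 403.5] 161
  dark [  3.5 403.4] 256
```

View pics/crop.png

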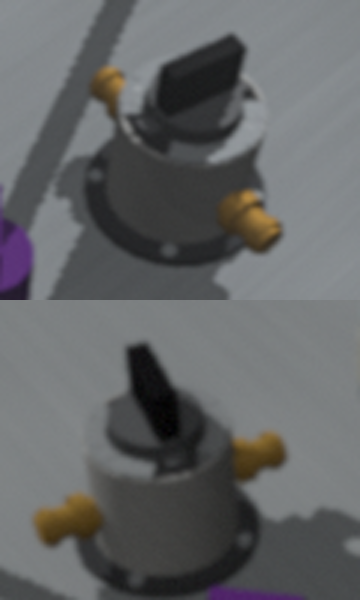

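The crop confirms it: the upper-view pot has its lid standing proud and its bar across the brass stubs, with stub tips at about scene (346,158) and (392,202). The pot axis is near (0.562, 0.206), with the stubs at about -8°. I'll move the wrist above it.

```bash
P="-0.924 -0.29 0 0 0 0.667"; python3 -m pendant '-0.924 -0.29 0 0 0 0.667; -0.924 -0.29 0 0 0 0.667; -0.924 -0.29 0 0 0 0.667; -0.924 -0.29 0 0 0 0.667; -0.924 -0.29 0 0 0 0.667; -0.924 -0.29 0 0 0 0.667; -0.924 -0.29 0 0 0 0.667; -0.924 -0.29 0 0 0 0.667' -1
python3 -m pendant '-0.895 0.372 0 0 0 0.652; -0.895 0.372 0 0 0 0.652; -0.895 0.372 0 0 0 0.652; -0.895 0.372 0 0 0 0.652; -0.895 0.372 0 0 0 0.652; -0.895 0.372 0 0 0 0.652; -0.895 0.372 0 0 0 0.652; -0.895 0.372 0 0 0 0.652; -0.895 0.372 0 0 0 0.652; -0.895 0.372 0 0 0 0.652'
python3 - <<'E'
from cell import *
from h import *; import pickle
s=state(); d={'wrist':snapshot('wrist'),'state':s}; pickle.dump(d,open('b.pkl','wb'))
cv2.imwrite('pics/w1.png',cv2.cvtColor(d['wrist']['frame'],cv2.COLOR_RGB2BGR))
x=d['wrist']; print(s['eef_pos'],s['ee_rot'],s['q'],s['clock'])
hsv=cv2.cvtColor(x['frame'],cv2.COLOR_RGB2HSV)
for c,a in blobs(cv2.inRange(hsv,(12,110,60),(28,255,255))): print(c,a,np.round(onz(x,c,.04,s),3))
E
```

```text
clock: 0.95
eef_pos: [0.3664, 0.3516, 0.2531]
ee_rot: [-1.551, -2.731, 0.001]
ft_force: [-0.3, 0.1, -1.0]
width: 1.0
grasp_force: 0.0
clock: 1.95
eef_pos: [0.5606, 0.2076, 0.2537]
ee_rot: [2.375, 2.056, 0.001]
ft_force: [-0.5, -0.5, 0.6]
width: 0.998
grasp_force: 0.0
[0.56063467 0.20756218 0.25371365] [2.37533501e+00 2.05598328e+00 7.00307323e-04] [2.26351953e-01 4.76604504e-01 1.31212523e+00 1.67617843e-04
 1.35244508e+00 3.70200888e-01] 1.95
[211.3 190.4] 717 [0.494 0.215 0.04 ]
[343.8 190.6] 701 [0.632 0.195 0.04 ]
```

View pics/w1.png

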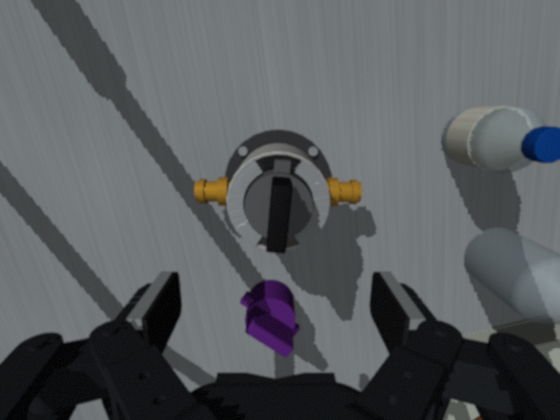

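The wrist view shows the target pot at (278,195), with its stubs at (211,190) and (344,190). The bar runs from (281,180) to (277,252), tilted a few degrees. The purple look-alike is at (272,315), off to the side. I'll get the bar's angle and centre from its edges.

Run:
```python
from h import *; import pickle
d=pickle.load(open('b.pkl','rb')); x=d['wrist']; s=d['state']
g=cv2.cvtColor(x['frame'],cv2.COLOR_RGB2GRAY)
for r in range(170,262,6): print(r,g[r,258:302:2])
m=np.zeros_like(g); m[172:258,255:303]=(g[172:258,255:303]<32)
n,l,st,ce=cv2.connectedComponentsWithStats(m); i=1+np.argmax(st[1:,4]); print(st[i],ce[i])
L=[];Rr=[]
for r in range(200,246,2):
    c=np.where(l[r]==i)[0]; L.append(onz(x,(c.min()-.5,r),.137,s)); Rr.append(onz(x,(c.max()+.5,r),.137,s))
for n,E in(('L',L),('R',Rr)):
    E=np.array(E); v=np.polyfit(E[:,1],E[:,0],1); print(n,np.degrees(np.arctan2(1,v[0])),E[0],E[-1])
im=cv2.resize(cv2.cvtColor(x['frame'],cv2.COLOR_RGB2BGR)[140:270,215:345],(600,600),interpolation=cv2.INTER_CUBIC)
cv2.imwrite('pics/c2.png',cv2.convertScaleAbs(im,alpha=1.8))
```

```text
170 [119 109  57  26  31  45  45  56  70  71  71  73  73  74  73  72  43  21
  53 108 119 119]
176 [51 45 58 64 70 72 74 62 43 45 50 53 55 59 60 62 64 55 45 35 47 89]
182 [75 73 75 74 74 74 68 32 12 10  5 14 11 12  5 10 22 60 74 74 71 66]
188 [75 74 75 75 74 73 63 25 23 21 22 20 20 17 17 18 16 26 47 57 69 73]
194 [75 74 73 74 75 75 55 20 21 19 21 19 19 16 19 18 13 31 42 43 47 67]
200 [75 75 76 75 75 72 41 22 21 20 16 17 13 17 12 16 19 38 44 41 43 43]
206 [73 74 74 73 74 67 31 19 20 20 20 20 16 16 19 16 25 41 43 42 43 42]
212 [74 73 74 73 72 59 22 24 21 20 17 16 18 15 12 13 30 41 43 43 42 42]
218 [73 74 73 73 73 51 22 18 18 16 21 16 18 20 14 17 39 42 41 43 42 45]
224 [75 74 72 73 71 39 20 18 22 16 18 20 16 12 14 25 41 40 41 42 43 43]
230 [75 74 75 74 65 29 16 19 18 16 15 16 16 14 14 28 44 42 43 42 42 47]
236 [119 109  67  63  59  21  15  17  21  18  17  16  16  11  16  38  42  43
  50  64  69  68]
242 [69 41 37 38 28 18 17 20 18 19 17 15 13 13 21 39 38 39 40 40 54 70]
248 [116 122 128 127  73  20  15  14  17  14  16  17  13  17  51  72  77  77
  76  71  72  71]
254 [118 116 118 118 118 117 113 114 111  83  68  64  62  65  70  68  67  68
  72  70  69  72]
260 [118 117 116 120 119 120 117 117 117 119 118  94  69  69  69  68  67  70
  71  73  72  69]
[ 266  177   27   76 1493] [279.32953784 214.23375754]
L 75.78028264470575 [0.55876181 0.22117954 0.137     ] [0.55036395 0.18624555 0.137     ]
R 76.34253718491783 [0.57444537 0.21890046 0.137     ] [0.56594336 0.18397752 0.137     ]
```

View pics/c2.png

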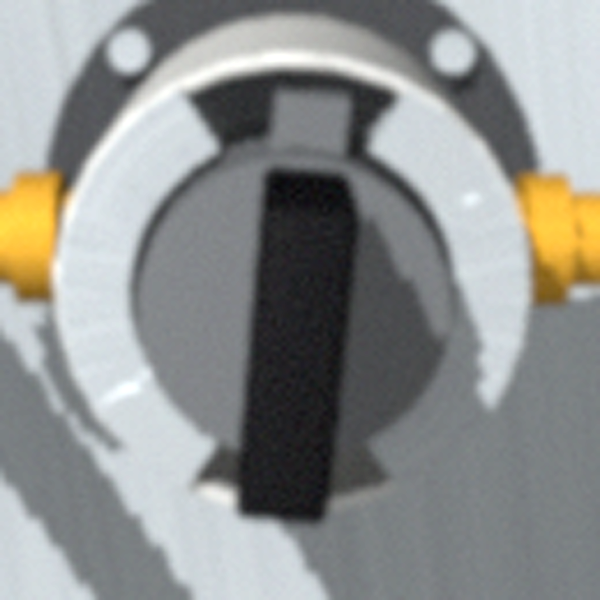

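The bar is at 76.0° with its centre at about (0.563, 0.2045). The measured width of 15.7 mm agrees with the 16 mm given, and the centre agrees with the pot axis. The lid has to turn about 84° clockwise to line up with the stubs at -8.2°. I'll align, descend and close.

```bash
python3 -m pendant '-0.011 0.01 0.15 0 0 0.095; -0.011 0.01 0.3 0 0 0.095; -0.011 0.01 0.4 0 0 0.095; -0.011 0.01 0.46 0 0 0.095; -0.011 0.01 0.49 0 0 0.095; -0.011 0.01 0.49 0 0 0.095; -0.011 0.01 0.49 0 0 0.095' -1
python3 -m pendant '0 0 0 0 0 0; 0 0 0 0 0 0; 0 0 0 0 0 0; 0 0 0 0 0 0; 0 0 0 0 0 0; 0 0 0 0 0 0; 0 0 0 0 0 0; 0 0 0 0 0 0; 0 0 0 0 0 0; 0 0 0 0 0 0' 1
python3 - <<'E'
from cell import *
from h import *
s=state(); x=snapshot('side'); y=snapshot('wrist')
cv2.imwrite('pics/g1.png',cv2.cvtColor(np.hstack([cv2.resize(x['frame'][60:220,120:320],(500,400)),cv2.resize(y['frame'],(300,225))[0:225].repeat(1,0) if 0 else cv2.copyMakeBorder(cv2.resize(y['frame'],(300,225)),0,175,0,0,cv2.BORDER_CONSTANT)]),cv2.COLOR_RGB2BGR))
E
```

```text
clock: 2.7
eef_pos: [0.564, 0.2036, 0.1318]
ee_rot: [2.476, 1.933, 0.002]
ft_force: [-0.5, -0.0, 0.2]
width: 1.002
grasp_force: 0.0
clock: 3.7
eef_pos: [0.5636, 0.2033, 0.131]
ee_rot: [2.477, 1.932, 0.0]
ft_force: [-0.6, -1.3, 2.1]
width: 0.173
grasp_force: 60.7
```

View pics/g1.png

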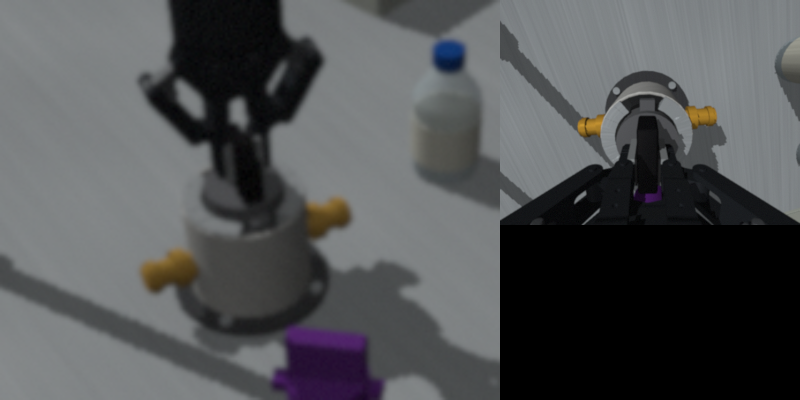

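The bar is gripped squarely between the pads, with 61 N and a width of about 15 mm. Now I'll press down 18 mm.

```bash
python3 -m pendant '0 0 0.02 0 0 0; 0 0 0.04 0 0 0; 0 0 0.06 0 0 0; 0 0 0.072 0 0 0; 0 0 0.072 0 0 0; 0 0 0.072 0 0 0'
```

```text
clock: 4.4
eef_pos: [0.5637, 0.2033, 0.1133]
ee_rot: [2.477, 1.932, 0.001]
ft_force: [-3.4, -0.8, 9.7]
width: 0.181
grasp_force: 61.8
```

Pressed 17.7 mm with about 10 N, as the spring predicts. Now the first part of the turn.

```bash
python3 -m pendant '0 0 0 0 0 0.1; 0 0 0 0 0 0.2; 0 0 0 0 0 0.3; 0 0 0 0 0 0.4; 0 0 0 0 0 0.5; 0 0 0 0 0 0.6; 0 0 0 0 0 0.7; 0 0 0 0 0 0.7; 0 0 0 0 0 0.7'
python3 -c "
from cell import *
s=state();print(s['wrist_torque'],s['ft_force'],s['q'])"
```

```text
clock: 5.3
eef_pos: [0.5642, 0.2038, 0.1136]
ee_rot: [-3.005, -0.916, -0.004]
ft_force: [-0.9, 0.7, 8.4]
width: 0.171
grasp_force: 61.8
[ 0.07290455  0.19234069 -0.11607564] [-0.93931661  0.69914982  8.42724506] [2.18618701e-01 6.11198679e-01 1.49058072e+00 6.39709485e-04
 1.03740675e+00 1.19731610e+00]
```

```bash
python3 -m pendant '0 0 0 0 0 0.1; 0 0 0 0 0 0.2; 0 0 0 0 0 0.3; 0 0 0 0 0 0.4; 0 0 0 0 0 0.5; 0 0 0 0 0 0.6; 0 0 0 0 0 0.7; 0 0 0 0 0 0.7; 0 0 0 0 0 0.7; 0 0 0 0 0 0.7'
python3 - <<'E'
from cell import *
from h import *
s=state(); y=snapshot('wrist'); x=snapshot('scene')
print(s['wrist_torque'],s['q'],s['ee_rot'],np.degrees(2*np.arctan2(s['ee_rot'][1],s['ee_rot'][0])))
cv2.imwrite('pics/t1.png',cv2.cvtColor(np.hstack([cv2.resize(y['frame'],(400,300)),cv2.resize(x['frame'][115:235,300:460],(400,300))]),cv2.COLOR_RGB2BGR))
E
```

```text
clock: 6.3
eef_pos: [0.564, 0.2038, 0.1135]
ee_rot: [-3.133, 0.222, -0.002]
ft_force: [-1.9, 0.2, 9.8]
width: 0.174
grasp_force: 61.9
[ 0.10429767  0.44276227 -0.08865966] [2.18674552e-01 6.11236130e-01 1.49080015e+00 8.82856626e-04
 1.03778234e+00 1.93022598e+00] [-3.13253347e+00  2.21529809e-01 -2.32948956e-03] 351.9096622930591
```

View pics/t1.png

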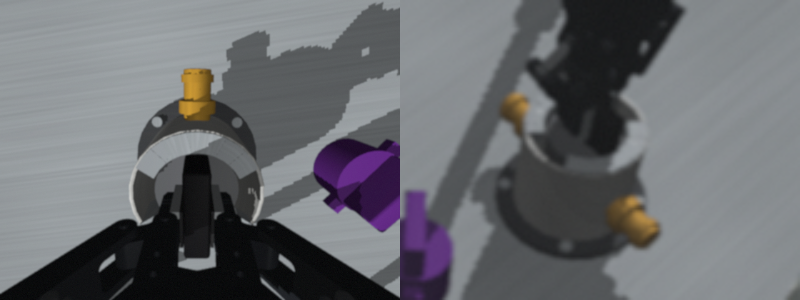

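The bar now lies in line with the stubs (yaw -8.1°), and the purple lid is clear of the gripper. I'll ease up 5 mm, let go and retreat.

```bash
python3 -m pendant '0 0 -0.01 0 0 0; 0 0 -0.02 0 0 0; 0 0 -0.02 0 0 0; 0 0 -0.02 0 0 0'
python3 -m pendant '0 0 0 0 0 0; 0 0 0 0 0 0; 0 0 0 0 0 0; 0 0 0 0 0 0; 0 0 0 0 0 0; 0 0 0 0 0 0; 0 0 0 0 0 0; 0 0 0 0 0 0; 0 0 0 0 0 0; 0 0 0 0 0 0' -1
python3 -m pendant '0 0 -0.1 0 0 0; 0 0 -0.2 0 0 0; 0 0 -0.3 0 0 0; 0 0 -0.4 0 0 0; 0 0 -0.54 0 0 0; 0 0 -0.54 0 0 0; 0 0 -0.54 0 0 0'
python3 - <<'E'
from cell import *
from h import *
s=state(); y=snapshot('wrist'); x=snapshot('side')
for n,f in(('w',y),('s',x)):
    hsv=cv2.cvtColor(f['frame'],cv2.COLOR_RGB2HSV)
    for c,a in blobs(cv2.inRange(hsv,(12,110,60),(28,255,255)),80): print(n,c,a,np.round(onz(f,c,.04,s),3))
import pickle; pickle.dump((s,y,x),open('c.pkl','wb'))
cv2.imwrite('pics/e1.png',cv2.convertScaleAbs(cv2.cvtColor(np.hstack([cv2.resize(y['frame'][90:330,160:400],(400,400)),cv2.resize(x['frame'][95:195,165:265],(400,400))]),cv2.COLOR_RGB2BGR),alpha=1.6))
E
```

```text
clock: 6.8
eef_pos: [0.5639, 0.2038, 0.1184]
ee_rot: [-3.133, 0.221, -0.002]
ft_force: [-2.0, 1.8, 8.2]
width: 0.173
grasp_force: 61.5
clock: 7.8
eef_pos: [0.5636, 0.2033, 0.1178]
ee_rot: [-3.134, 0.221, -0.0]
ft_force: [0.2, -0.4, -0.2]
width: 0.999
grasp_force: 0.0
clock: 8.5
eef_pos: [0.5637, 0.2033, 0.2535]
ee_rot: [-3.133, 0.221, -0.003]
ft_force: [-0.2, -1.1, 0.5]
width: 1.0
grasp_force: 0.0
w [274.5 125.4] 979 [0.627 0.195 0.04 ]
w [273.7 258.7] 348 [0.485 0.217 0.04 ]
s [61.1  4.8] 132 [0.554 0.989 0.04 ]
s [250.2 145.9] 159 [0.632 0.195 0.04 ]
s [187.3 167.5] 211 [0.499 0.215 0.04 ]
s [415.7 203.7] 123 [ 0.779 -0.112  0.04 ]
s [423.3 296. ] 185 [ 0.643 -0.254  0.04 ]
s [339.6 323.1] 424 [ 0.509 -0.212  0.04 ]
```

View pics/e1.png

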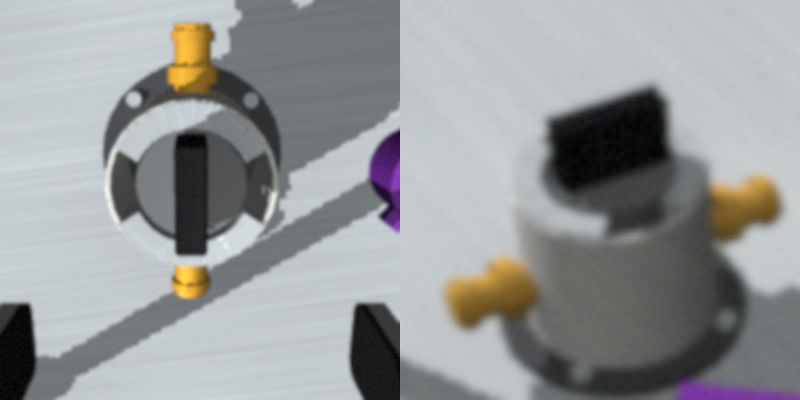

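The bar is in line with the stubs and the lid looks flush, with the lugs under the lip. One numeric check of height and angle.

Run:
```python
from h import *; import pickle
s,y,x=pickle.load(open('c.pkl','rb'))
g=cv2.cvtColor(x['frame'],cv2.COLOR_RGB2GRAY)
m=(g<40).astype(np.uint8); m[:105]=0;m[150:]=0;m[:,:195]=0;m[:,240:]=0
r,c=np.where(m); print('side dark',c.min(),c.max(),r.min(),r.max())
a=np.radians(-8.2); u=np.array([np.cos(a),np.sin(a),0]); v=np.array([-u[1],u[0],0])
for z in(.119,.126,.133,.137):
    P=[proj(x,np.array([.563,.2045,z])+i*.028*u+j*.008*v) for i in(-1,1) for j in(-1,1)]; P=np.array(P)
    print(z,'cols',P[:,0].min().round(1),P[:,0].max().round(1),'top',P[:,1].min().round(1))
gw=cv2.cvtColor(y['frame'],cv2.COLOR_RGB2GRAY); L=[]
for rr in range(185,238,3):
    cc=np.where(gw[rr,255:297]<34)[0]+255; L.append([onz(y,(cc.min()-.5,rr),.126,s)[:2],onz(y,(cc.max()+.5,rr),.126,s)[:2]])
L=np.array(L)
for k in(0,1): print('angle',np.degrees(np.arctan(np.polyfit(L[:,k,0],L[:,k,1],1)[0])))
print('width',np.linalg.norm(L[:,0]-L[:,1],axis=1).mean())
```

```text
side dark 202 232 118 149
0.119 cols 199.2 230.6 top 118.1
0.126 cols 198.7 230.4 top 115.1
0.133 cols 198.3 230.2 top 112.0
0.137 cols 198.1 230.0 top 110.3
angle -7.944155995931027
angle -9.141525805012554
width 0.014729666058446314
```

Run:
```python
from h import *; import pickle
s,y,x=pickle.load(open('c.pkl','rb')); d=pickle.load(open('a.pkl','rb')); b=pickle.load(open('b.pkl','rb'))
def chk(f,a,ctr,z,box,t=40):
    g=cv2.cvtColor(f['frame'],cv2.COLOR_RGB2GRAY); c0,c1,r0,r1=box; r,c=np.where(g[r0:r1,c0:c1]<t); 
    a=np.radians(a); u=np.array([np.cos(a),np.sin(a),0]); v=np.array([-u[1],u[0],0])
    P=np.array([proj(f,np.array([*ctr,z])+i*.028*u+j*.008*v) for i in(-1,1) for j in(-1,1)])
    print(z,'seen cols',c.min()+c0,c.max()+c0,'top',r.min()+r0,'pred',P[:,0].min().round(1),P[:,0].max().round(1),P[:,1].min().round(1))
chk(x,-8.2,(.563,.2045),.126,(195,240,105,150))
chk(d['side'],76,(.563,.2045),.137,(195,240,95,150))
m=np.array([(.631+.643+.492+.508)/4,(-.249-.254-.207-.212)/4]); print(m)
chk(x,-16,m,.126,(360,412,262,310))
gw=cv2.cvtColor(y['frame'],cv2.COLOR_RGB2GRAY); gb=cv2.cvtColor(b['wrist']['frame'],cv2.COLOR_RGB2GRAY)
print(gw[200,258:296]); print(gw[225,258:296]); print(gb[212,258:300])
A=cv2.cvtColor(np.hstack([cv2.resize(x['frame'][95:195,165:265],(400,400),interpolation=2),cv2.resize(x['frame'][255:355,330:430],(400,400),interpolation=2)]),cv2.COLOR_RGB2BGR)
cv2.imwrite('pics/cmp.png',cv2.convertScaleAbs(A,alpha=1.8))
```

```text
0.126 seen cols 202 232 top 118 pred 198.7 230.4 115.1
0.137 seen cols 207 232 top 111 pred 205.2 223.4 107.4
[ 0.5685 -0.2305]
0.126 seen cols 366 406 top 271 pred 366.0 407.2 267.6
[81 82 81 79 80 71 55 35 19 21 22 20 21 21 21 19 20 25 22 22 22 23 23 24
 20 24 33 45 51 51 50 50 50 53 52 51 52 53]
[80 82 82 81 81 79 66 41 22 23 22 22 22 22 23 23 22 25 23 24 22 24 25 26
 19 22 33 47 52 55 60 73 79 81 78 73 64 54]
[74 74 73 76 74 74 73 75 72 71 59 40 22 18 24 20 21 20 20 18 17 18 16 18
 18 17 15 20 12 16 13 21 30 41 41 42 43 41 43 43 42 43]
```

View pics/cmp.png

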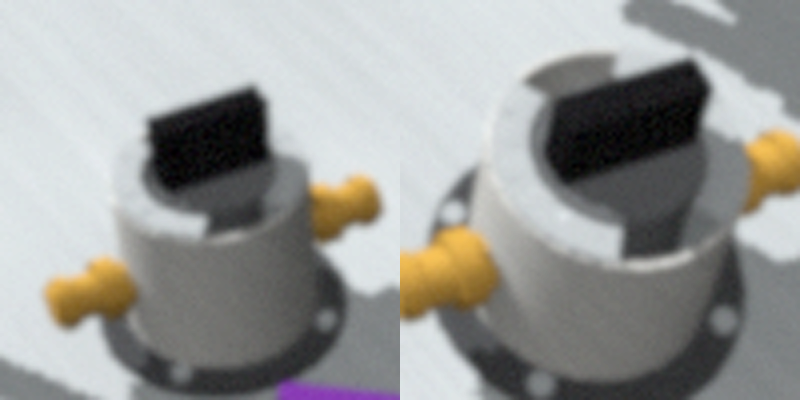

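The detected bar top sits about 3 px below the prediction in all three cases: the lid at the start, the lid now, and the known-locked bystander. That makes it a constant offset, and the lid is flush at its locked height with the bar at about -8.5° against stubs at -8.2°. The side-by-side view agrees with this, so I'll hand it in.

```bash
python3 -c "
from cell import *
print(close_job())"
```

```text
the job is handed in; nothing more can be done
None
```

The lid was pressed about 18 mm down, turned clockwise into line with the pipe stubs and released. It checked flush with the rim before hand-in, the other strainer and the purple look-alike were left alone, and the job was handed in after about 9 s of the 32 s; no verdict came back.

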